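Seat the tabbed spacer in the keyways of a drum shaft

ROBOT

A 6-joint arm with a two-finger parallel gripper is mounted at the origin on the work surface. World frame = base frame: x ahead of the robot, y to its left, z up, the work surface at z = 0. Lengths are in m, angles in rad, forces in N, time in s.
With the tool pointing down it reaches from about 0.375 to 0.9 m from the base axis. Payload 3.1 kg.
Tool frame: the origin (TCP) lies midway between the tips of the shut fingers; the grasp point (between the pads) lies 19 mm behind it; z points along the fingers, y is the direction in which the jaws open and shut (so a half turn about z gives the same grasp; the last joint's range is limited). The gripper opens to 85 mm and grips with 20 to 120 N. Pads are 22 mm wide; open, the fingers measure 114 mm over their backs; the gripper's body (76 mm by 85 mm) begins 54 mm behind the grasp point. The pads swing forward as they close: fully open they stand 13 mm farther back than shut.
Start: joints at [-1.433, 0.527, 1.433, -0, 1.181, -0.178], TCP at [0.194, -0.594, 0.231] pointing down, gripper open.
Joint ranges: [-3.08, 3.08], [-0.75, 2.2], [0.22, 2.44], [-1.43, 4.57], [0, 2.65], [-2.85, 2.85]. Speed limits (rad/s): [2.79, 2.79, 3.14, 3.14, 3.14, 3.14].

INTERFACE

Orientations are given as a unit quaternion [x, y, z, w].
In Python, from station import manip gives the robot as it stands. The module is installed in compiled form; this text tells all that it offers.
- The arm moves only by the tool drive_tool, never from a script. Its argument "deltas" is one flat list of numbers, 4 for each row, row after row: the shift along the tool's x, y, z in cm, then the turn about the tool's z in degrees. A call has 1 to 12 rows; each row is the pose to reach, as a shift and turn from the pose measured when the call began, along the tool's axes at that moment; what a row does not reach only later rows make up. A row lasts 1/10 s, in which the tool goes at most 50 mm and 8.59 degrees, less where a joint would pass 70% of its speed; a pose out of reach is approached as far as the arm can. A call with a gripper value outside its range is refused whole. "hand" is the finger opening in cm, from 0 to 8.54, set as the call begins (left out, the last holds). The fingers move at their own pace and stop on an object; "squeeze" is the grip in N (left out, the last holds). Time passes only in rows, so rows that repeat a pose let the fingers close. It gives the time, the measured TCP pose, the force and the opening at its end, in the units of the state.
- manip.sense(): the state, without advancing time (a new reading comes with each control period).
- manip.snapshot(name): name is "scene" or "top"; returns a dict with "frame" (420x560x3 uint8, red, green, blue), "depth" (420x560 float32, m along the optical axis (not along the pixel's ray), 0 where there is no reading), "fx", "fy", "cx", "cy" (pixels), "k1" (the pictures are not rectified: a ray, as slopes to the right and down, at radius r is drawn at 1 + k1 r^2 times it, then the intrinsics apply), "R" (3x3) and "t" (3): a world point X has camera coordinates R X + t. Camera axes: x right, y down, z forward; pixel columns grow to the right and rows downward; lengths in m; the calibration is good to about 2 mm. A picture is of the moment at which its call begins.
- manip.sign_off(): hands the job in, once; it reports no verdict.
The state is a dict: "t": time; "q": joint angles; "qd": joint speeds; "tau": joint torques, N m; "tcp_pos": TCP position; "tool_rot": TCP orientation; "force": force on the tool from outside, world axes, zero at the start; "ft_torque": the same for the moment, N m; "finger_gap": opening from 0.0 (shut) to 1.0 (fully open).
Only numpy, scipy, OpenCV 4.12 (cv2) and the standard library are available. Lean on these libraries where they do the work, as an engineer would, in place of code of your own. Each camera call takes 0.05 s, during which the arm holds its last target.

TASK

Two keyed shaft stands for webbing drums are on the bench, each with a brass tabbed spacer on it. One spacer rides high because its two tabs rest on the shoulder: turn it on its shaft until the tabs drop into the keyways and it sits fully home, then let go. Leave the spacer on the other stand, which is already home, where it is.

Things in the scene. Friction and masses are not known exactly. Their poses are not given: they have to be found in the camera images.
- spacer_centre (a point): Centre of the brass spacer riding high, the one to turn: an upright tube, OD 44, bore 24, 50 mm tall, loose on its pin. At its foot two like tabs stick out along its +x and -x to 34 mm from the axis, 10 wide, 10 high (its lowest 10 mm). They start on top of the shoulder, 40-90 deg out of line, either way round. z up. 0.25 kg, turns easily; grip it across the tube above the tabs, any yaw.
- shaft_seat (a point): Its fixed stand: point on the axis, on the 10 mm thick, 104 mm wide base plate. A 20 mm pin, 46 tall, enters the bore. The shoulder ring round it, 14 tall, radius 25 to 41 mm, has two opposite keyways 24 mm wide, open on top, along +x and -x. z up. Tabs within 10 deg of the keyways drop 14 mm: spacer centre 39 mm above this point when high, 25 when home. Either stand may be on the left.
- done_spacer_centre (a point): Centre of the other spacer, of the same shape, already home on the other, like stand. To be left alone.
There are look-alikes about, which are no part of the job. What is shaped like the part that bears spacer_centre but green or pink is not meant.

How it is judged:
By the outcome, as a careful person would: the job done as asked, in the order asked, and still so for the second after the job is handed in, with the robot touching nothing.
It also fails if it takes over 32 s, if anything falls off the work surface, if the arm or the gripper's body presses on something with over 40 N, if the wrist force passes 120 N, or if a joint passes its speed limit or range.

## Working session

There is one attempt and no reset: what is moved stays moved. The work goes in short steps, Python scripts to look and compute and a tool call to move; the robot and the scene stay as the last step left them, time stands still between calls to the robot, and variables do not carry over. Pictures are saved under pics/ and viewed, and the job is handed in when it is done.

Besides the shell and the picture viewer there is one more tool, called as name(argument=value, ...), one argument or row to a line, values as JSON. drive_tool: Moves the arm, as the interface text tells. Its arguments: {"type":"object","properties":{"deltas":{"type":"array"},"hand":{"type":"number"},"squeeze":{"type":"number"}},"required":["deltas"]}

```bash
mkdir -p pics
cat > h.py <<'E'
import numpy as np, cv2, pickle
from station import manip
def snap(n,tag):
    s=manip.snapshot(n); cv2.imwrite(f'pics/{tag}.png',cv2.cvtColor(s['frame'],cv2.COLOR_RGB2BGR)); pickle.dump(s,open(f'{tag}.pkl','wb')); return s
def K(s): return np.array([[s['fx'],0,s['cx']],[0,s['fy'],s['cy']],[0,0,1.]]), np.array([s['k1'],0,0,0,0.])
def rays(s,uv):
    k,d=K(s); p=cv2.undistortPoints(np.array(uv,float).reshape(-1,1,2),k,d).reshape(-1,2)
    r=np.c_[p,np.ones(len(p))]; R=np.array(s['R']); return -R.T@np.array(s['t']), r@R, r
def onz(s,uv,z):
    c,w,_=rays(s,uv); return c+w*((z-c[2])/w[:,2])[:,None]
def bydepth(s,uv):
    c,w,_=rays(s,uv); uv=np.array(uv).reshape(-1,2).astype(int); return c+w*s['depth'][uv[:,1],uv[:,0]][:,None]
def load(t): return pickle.load(open(t+'.pkl','rb'))
E
python3 - <<'E'
from h import *
a=snap('scene','s0');b=snap('top','t0');print(manip.sense())
for s in(a,b):print(-np.array(s['R']).T@s['t'],s['fx'],s['k1'])
E
```

```text
{'t': 0.1, 'q': array([-1.43350235e+00,  5.28345900e-01,  1.43381917e+00, -4.03715081e-05,
        1.18141864e+00, -1.78479999e-01]), 'qd': array([-0.00089853, -0.00161753, -0.00181416,  0.0002858 ,  0.00077724,
       -0.00047353]), 'tau': array([-3.42913700e-04, -4.43302917e+01, -1.78586322e+01, -2.06362483e-04,
        3.92551854e-03,  8.60217071e-07]), 'tcp_pos': array([ 0.19403072, -0.59341045,  0.23043395]), 'tool_rot': array([ 9.87560023e-01,  1.57239338e-01,  1.83623575e-06, -9.95697876e-04]), 'force': array([-0.3449387 ,  1.44589905,  0.2175095 ]), 'ft_torque': array([-0.0360996 ,  0.09646635,  0.05978453]), 'finger_gap': 1.003798654574615}
[0.84125822 0.38785418 0.50089845] 399.5392402655773 -0.10427412345232002
[ 0.3865635  -0.02053925  0.78841896] 446.32737052492763 -0.025631316211785965
```

View pics/s0.png

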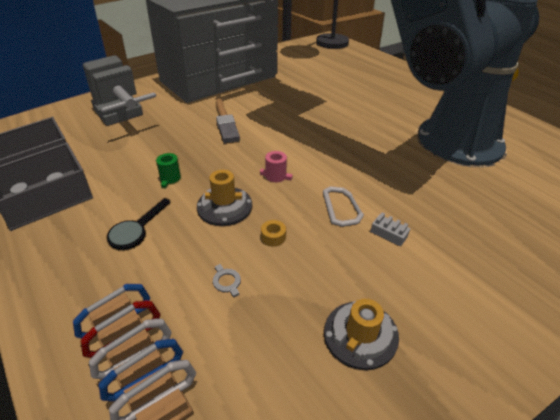

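View pics/t0.png

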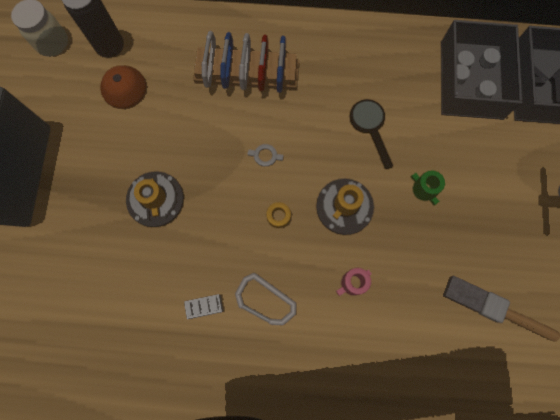

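Two brass spacers sit on stands. In the top view they are at (148,195) and (348,200), and in the scene view at (366,322) and (222,190). The green one, the pink one and the short brass ring are look-alikes. I'll enlarge both stands.

Run:
```python
from h import *
a=cv2.imread('pics/s0.png');b=cv2.imread('pics/t0.png')
c=lambda i,x,y,h:cv2.resize(i[y-h:y+h,x-h:x+h],(390,290*1),interpolation=cv2.INTER_CUBIC) if 0 else cv2.resize(i[y-h:y+h,x-h:x+h],(295,295),interpolation=cv2.INTER_CUBIC)
cv2.imwrite('pics/z0.png',np.vstack([np.hstack([c(b,154,198,36),c(b,345,205,36)]),np.hstack([c(a,362,332,46),c(a,224,196,36)])]))
for t,cs in(('t0',[(148,195),(348,200)]),('s0',[(366,322),(222,190)])):
    s=load(t); im=cv2.cvtColor(s['frame'],cv2.COLOR_RGB2HSV)
    for u,v in cs:
        yy,xx=np.mgrid[v-40:v+40,u-40:u+40]; m=(im[yy,xx,0]>10)&(im[yy,xx,0]<30)&(im[yy,xx,1]>190)&(im[yy,xx,2]>90)
        P=bydepth(s,np.c_[xx[m],yy[m]]); P=P[(P[:,2]>.03)&(P[:,2]<.1)]
        z=np.percentile(P[:,2],[2,25,50,90,98]);print(t,u,v,len(P),z.round(4)); T=P[P[:,2]>z[4]-.008]; print(len(T),T.mean(0),(T.min(0)+T.max(0))/2)
```

```text
Traceback (most recent call last):
  File "h.py", line 12, in bydepth
    c,w,_=rays(s,uv); uv=np.array(uv).reshape(-1,2).astype(int); return c+w*s['depth'][uv[:,1],uv[:,0]][:,None]
          ~~~~^^^^^^
  File "h.py", line 7, in rays
    k,d=K(s); p=cv2.undistortPoints(np.array(uv,float).reshape(-1,1,2),k,d).reshape(-1,2)
                ~~~~~~~~~~~~~~~~~~~^^^^^^^^^^^^^^^^^^^^^^^^^^^^^^^^^^^^^^^^
cv2.error: OpenCV(4.12.0) /io/opencv/modules/calib3d/src/undistort.dispatch.cpp:347: error: (-215:Assertion failed) CV_IS_MAT(_src) && CV_IS_MAT(_dst) && (_src->rows == 1 || _src->cols == 1) && (_dst->rows == 1 || _dst->cols == 1) && _src->cols + _src->rows - 1 == _dst->rows + _dst->cols - 1 && (CV_MAT_TYPE(_src->type) == CV_32FC2 || CV_MAT_TYPE(_src->type) == CV_64FC2) && (CV_MAT_TYPE(_dst->type) == CV_32FC2 || CV_MAT_TYPE(_dst->type) == CV_64FC2) in function 'cvUndistortPointsInternal'
```

View pics/z0.png

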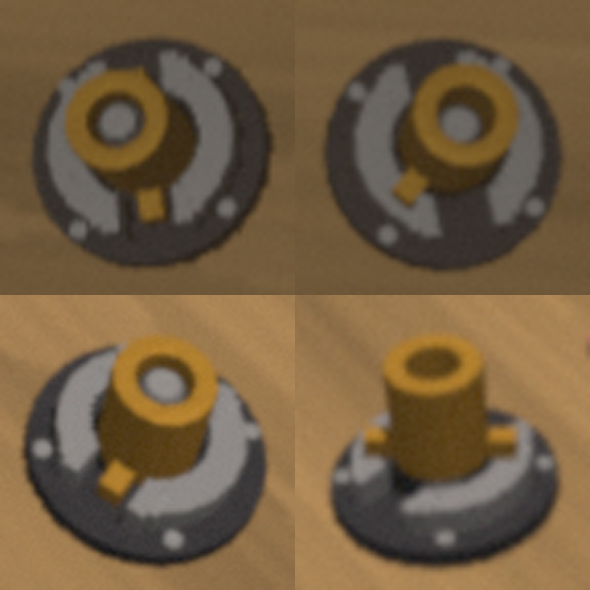

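The crops settle it. The spacer at top (348,200) / scene (222,190) has its tabs on top of the shoulder, out of line with the keyways, so it is the high one. The one at top (148,195) has its tab down in the keyway and is home. Next I'll measure the high one.

```bash
python3 - <<'E'
from h import *
for t,(u,v),h in(('t0',(345,205),38),('s0',(224,196),36)):
    s=load(t); im=cv2.cvtColor(s['frame'],cv2.COLOR_RGB2HSV)
    yy,xx=np.mgrid[v-h:v+h,u-h:u+h]; H=im[yy,xx].astype(int)
    if t=='t0':
        for p in((348,190),(373,180),(336,214),(345,199),(330,200),(325,225)):print(p,im[p[1],p[0]])
    uv=np.c_[xx.ravel(),yy.ravel()]; P=bydepth(s,uv); H=H.reshape(-1,3)
    br=(H[:,0]>8)&(H[:,0]<30)&(H[:,1]>170); gr=H[:,1]<90
    print(t,'brass',br.sum(),'grey',gr.sum())
    G=uv[gr]; m=np.zeros(im.shape[:2],np.uint8); m[G[:,1],G[:,0]]=255
    Q=P[(P[:,2]>.004)&(P[:,2]<.017)&gr]; print('base z',np.median(Q[:,2]))
    Q=P[br&(P[:,2]>.066)]; print('top z',np.median(Q[:,2]),len(Q)); print('top c', (Q[:,:2].min(0)+Q[:,:2].max(0))/2,Q[:,:2].max(0)-Q[:,:2].min(0))
    # tab tops z~.044 (=.01+.014+.010=.034)
    S=P[(gr)&(P[:,2]>.019)&(P[:,2]<.029)]; print('shoulder z',np.median(S[:,2]),len(S))
    bm=np.zeros(im.shape[:2],np.uint8); bm[uv[br,1],uv[br,0]]=255
    cv2.imwrite(f'pics/m_{t}.png',cv2.resize(np.hstack([m[v-h:v+h,u-h:u+h],bm[v-h:v+h,u-h:u+h]]),None,fx=5,fy=5,interpolation=0))
E
python3 -c "
import cv2,numpy as np
a=cv2.imread('pics/m_t0.png');b=cv2.imread('pics/m_s0.png');b=cv2.copyMakeBorder(b,0,0,0,a.shape[1]-b.shape[1],0)
cv2.imwrite('pics/mm.png',cv2.resize(np.vstack([a,b]),None,fx=.75,fy=.75))"
```

```text
(348, 190) [ 19 176  87]
(373, 180) [ 18 122 119]
(336, 214) [ 20 182 125]
(345, 199) [16 28 99]
(330, 200) [ 17  21 107]
(325, 225) [11 76 54]
t0 brass 377 grey 1781
base z 0.009498428844989137
top z 0.07291708283101245 290
top c [ 0.49458576 -0.08073298] [0.21604452 0.12038746]
shoulder z 0.02308875365335361 628
s0 brass 753 grey 1206
base z 0.011591776191906017
top z 0.0741603776754356 324
top c [0.70325191 0.12271193] [0.27601262 0.53028451]
shoulder z 0.024616177378308235 399
```

View pics/mm.png

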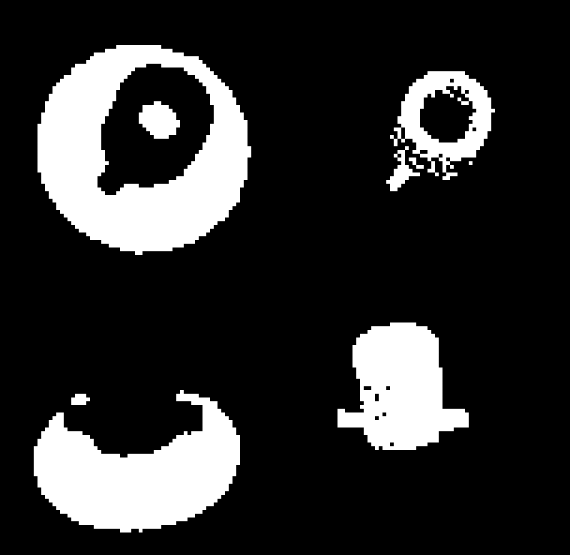

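```bash
cat > meas.py <<'E'
from h import *
import sys
def rect(s,z,c,span=.12,n=400):
    g=np.linspace(-span/2,span/2,n); X,Y=np.meshgrid(c[0]+g,c[1]-g)  # x right, y up
    W=np.c_[X.ravel(),Y.ravel(),np.full(X.size,z)]; k,d=K(s); R=np.array(s['R'])
    p,_=cv2.projectPoints(W,cv2.Rodrigues(R)[0],np.array(s['t'],float),k,d); p=p.reshape(n,n,2).astype(np.float32)
    return cv2.remap(cv2.cvtColor(s['frame'],cv2.COLOR_RGB2BGR),p[...,0],p[...,1],cv2.INTER_CUBIC)
E
python3 - <<'E'
from meas import *
ims=[]
for t,(u,v),h in(('t0',(345,205),38),('s0',(224,196),36)):
    s=load(t); im=cv2.cvtColor(s['frame'],cv2.COLOR_RGB2HSV).astype(int)
    w=np.zeros(im.shape[:2],bool); w[v-h:v+h,u-h:u+h]=1
    def fit(m,z,name):
        cs,_=cv2.findContours(m.astype(np.uint8),cv2.RETR_EXTERNAL,cv2.CHAIN_APPROX_NONE); q=max(cs,key=cv2.contourArea).reshape(-1,2)
        P=onz(s,q,z)[:,:2].astype(np.float32); e=cv2.fitEllipse(P.reshape(-1,1,2)*1000); print(t,name,np.round(e[0],1),np.round(e[1],1)); return P
    if t=='t0': P=fit(w&(im[...,1]<90),.01,'base')
    else:
        m=w&(im[...,1]<90); cs,_=cv2.findContours(m.astype(np.uint8),0,1); q=max(cs,key=cv2.contourArea).reshape(-1,2); q=q[q[:,1]>198]
        P=onz(s,q,.01)[:,:2]; A=np.c_[2*P,np.ones(len(P))]; x=np.linalg.lstsq(A,(P**2).sum(1),rcond=None)[0]; print(t,'base circ',x[:2],np.sqrt(x[2]+x[:2]@x[:2]))
    br=w&(im[...,0]>8)&(im[...,0]<30)&(im[...,1]>165)
    if t=='t0':
        fit(br&(np.hypot(*(np.mgrid[:420,:560]-np.array([199,348])[:,None,None]))<15),.074,'top')
    for z in(.024,.034):
        R=rect(s,z,P.mean(0) if t=='t0' else C); 
        if t=='t0':C=P.mean(0)
        ims.append(R)
print(C)
np.save('C.npy',C)
o=np.vstack([np.hstack(ims[:2]),np.hstack(ims[2:])])
cv2.imwrite('pics/rect.png',cv2.resize(o,(600,600)))
E
```

```text
t0 base [ 583.5 -121.2] [100.1 100.9]
t0 top [ 579.4 -118.9] [39.4 49.4]
s0 base circ [ 0.59417525 -0.10947969] 0.04120538923149164
[ 0.5832941  -0.12104235]
```

View pics/rect.png

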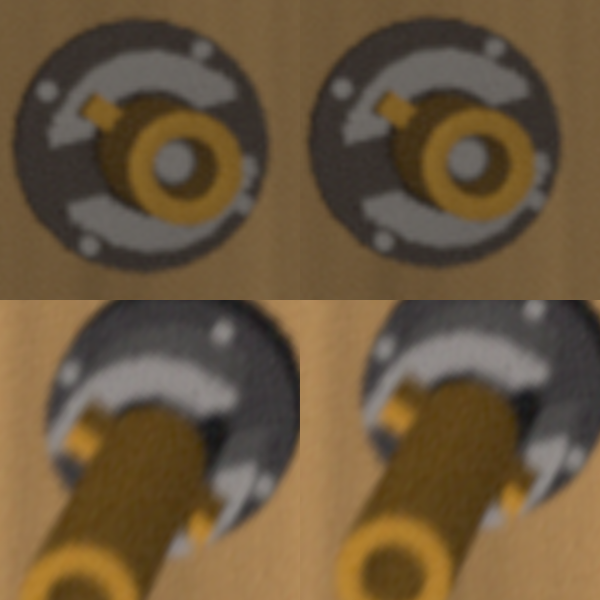

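Run:
```python
from meas import *
C=np.array([.5833,-.1210]); s=load('t0'); sc=load('s0')
# keyway edges: polar sample on shoulder plane
for nm,S in(('t',s),('s',sc)):
  for r in(.030,.034,.038):
    a=np.radians(np.arange(0,360,3)); W=np.c_[C[0]+r*np.cos(a),C[1]+r*np.sin(a),np.full(len(a),.024)]
    k,d=K(S); p=cv2.projectPoints(W,cv2.Rodrigues(np.array(S['R']))[0],np.array(S['t'],float),k,d)[0].reshape(-1,1,2).astype(np.float32)
    g=cv2.remap(cv2.cvtColor(S['frame'],cv2.COLOR_RGB2HSV),p[...,0],p[...,1],1).reshape(-1,3)
    print(nm,r,''.join('b' if q[1]>130 else '#' if q[2]>(80 if nm=='t' else 105) else '.' for q in g))
ims=[]
for S in(s,sc):
  for z,rs in((.01,[52]),(.034,[34]),(.074,[22,12])):
    R=rect(S,z,C)
    for r in rs: cv2.circle(R,(200,200),int(r/.3),(0,0,255),1)
    ims.append(R)
o=np.vstack([np.hstack(ims[:3]),np.hstack(ims[3:])]); cv2.imwrite('pics/rect2.png',cv2.resize(o,(800,533)))
```

```text
t 0.03 bbbbbbbb.....################################bbbbbb#######................######################bbbbbbbbbbbbbbbbbbbbbbbb
t 0.034 bbbb........###############################################..............###########################bbbbbbbbbbbbbbbbbbbb
t 0.038 ...........#################################################............#####################################bbbbbb#####
s 0.03 ...........#######################################..bbbbbbbbbbb.....bbbbbbbbbbbbbbbbbbbbbbbbbbbbbbbbbbbbbbbb..#####.....
s 0.034 ..........####################################################........bbbbbbbbbbbbbbbbbbbbbbbbbb..bbbbbbbbbb#########...
s 0.038 ..........###############...###...................#############..#####bbbbbbbbbbbbbbbbbbbbbbbb.####bbbbbb#############..
```

View pics/rect2.png

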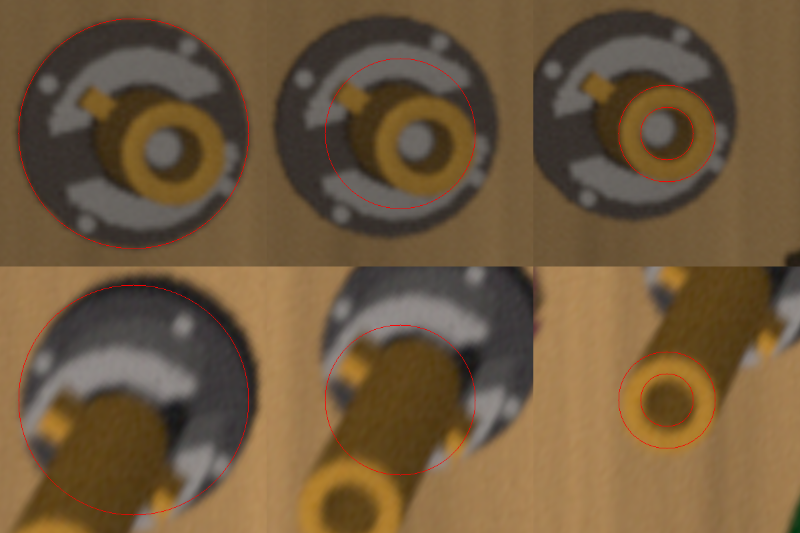

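The top ring matches the axis (0.583, -0.121) in both views at z = 0.074, which is the high position. Keyways are at about +17° (mod 180) and tabs at about -36°, so the spacer needs about +53° CCW seen from above. I'll check that the path is clear and work out the tool deltas.

Run:
```python
from h import *
from scipy.spatial.transform import Rotation as Ro
st=manip.sense(); R=Ro.from_quat(st['tool_rot']).as_matrix(); print(R.round(3))
d=np.array([.5833,-.1210,.20])-st['tcp_pos']; print('to hover .20',(R.T@d*100).round(2))
a=st['tcp_pos'][:2]; b=np.array([.5833,-.121])
for t in('s0','t0'):
    s=load(t); yy,xx=np.mgrid[:420,:560]; P=bydepth(s,np.c_[xx.ravel(),yy.ravel()]); P=P[s['depth'].ravel()>0]
    u=(b-a)/np.linalg.norm(b-a); l=(P[:,:2]-a)@u; w=(P[:,:2]-a)@np.array([-u[1],u[0]])
    m=(l>-.1)&(l<.75)&(abs(w)<.12)&(P[:,2]>.05)
    for i in np.arange(-.1,.75,.1):
        q=P[m&(l>=i)&(l<i+.1)]; print(t,round(i,2),len(q),q[:,2].max().round(3) if len(q) else '',q[:,:2].mean(0).round(2) if len(q) else '')
```

```text
[[ 0.951  0.311 -0.   ]
 [ 0.311 -0.951  0.002]
 [ 0.    -0.002 -1.   ]]
to hover .20 [ 51.67 -32.81   3.12]
s0 -0.1 19 0.223 [ 0.19 -0.67]
s0 0.0 2596 0.244 [ 0.22 -0.54]
s0 0.1 3119 0.243 [ 0.34 -0.53]
s0 0.2 0  
s0 0.3 0  
s0 0.4 40 0.053 [ 0.44 -0.15]
s0 0.5 204 0.076 [ 0.53 -0.17]
s0 0.6 496 0.077 [ 0.59 -0.11]
s0 0.7 0  
t0 -0.1 0  
t0 0.0 0  
t0 0.1 0  
t0 0.2 0  
t0 0.3 0  
t0 0.4 25 0.052 [ 0.44 -0.16]
t0 0.5 194 0.076 [ 0.54 -0.15]
t0 0.6 476 0.076 [ 0.59 -0.12]
t0 0.7 0
```

A 0.24 m tall box stands next to the path, so I'll lift first.

drive_tool(
  deltas=[0,0,-5,0,0,0,-10,0,0,0,-13,0,0,0,-13,0],
  hand=8.5,
  squeeze=30,
)

```text
t: 0.5
tcp_pos: [0.1945, -0.5962, 0.3662]
tool_rot: [0.988, 0.157, -0.0, 0.005]
force: [-0.1, 0.3, 0.8]
finger_gap: 0.994
```

drive_tool(
  deltas=[4,-2.5,0,0,8,-5.1,0,0,12,-7.6,0,0,16,-10.2,0,0,20,-12.7,0,0,24,-15.2,0,0,28,-17.8,0,0,32,-20.3,0,0,36,-22.8,0,0,40,-25.4,0,0,44,-27.9,0,0,46,-29.2,0,0],
)

```text
t: 1.7
tcp_pos: [0.5421, -0.1721, 0.361]
tool_rot: [0.987, 0.159, -0.001, 0.003]
force: [0.5, 0.3, -0.4]
finger_gap: 0.993
```

```bash
cat > d.py <<'E'
from h import *
import sys
from scipy.spatial.transform import Rotation as Ro
st=manip.sense(); R=Ro.from_quat(st['tool_rot']).as_matrix(); print(st['t'],st['tcp_pos'],st['q'].round(2),st['finger_gap'],'yaw',np.degrees(np.arctan2(R[1,0],R[0,0])).round(1),'tilt',R[:,2].round(3))
print((R.T@(np.array([.5833,-.1210,float(sys.argv[1])])-st['tcp_pos'])*100).round(2))
E
python3 d.py .20
```

```text
1.7 [ 0.54209193 -0.17212003  0.36102996] [-0.5   0.33  1.4  -0.01  1.41  0.75] 0.9932268516201085 yaw 18.3 tilt [-0.001 -0.007 -1.   ]
[ 5.56 -3.66 16.07]
```

drive_tool(
  deltas=[3,-2,3,0,5.6,-3.7,7,0,5.6,-3.7,11,0,5.6,-3.7,15,0,5.6,-3.7,19,0,5.6,-3.7,22,0,5.6,-3.7,23,0,5.6,-3.7,23,0,5.6,-3.7,23,0],
)

```text
t: 2.6
tcp_pos: [0.5842, -0.1213, 0.1314]
tool_rot: [0.987, 0.159, -0.0, 0.004]
force: [-0.2, -1.4, 0.7]
finger_gap: 0.995
```

```bash
python3 d.py .038; python3 -c "
from h import *
snap('scene','s1')
i=cv2.imread('pics/s1.png')[90:290,100:360];cv2.imwrite('pics/s1z.png',cv2.resize(i,None,fx=2.5,fy=2.5))"
```

```text
2.6 [ 0.58418498 -0.12126877  0.13144707] [-0.39  0.62  1.6  -0.01  0.93  0.87] 0.995080976297758 yaw 18.3 tilt [ 0.001 -0.007 -1.   ]
[-0.06 -0.12  9.34]
```

View pics/s1z.png

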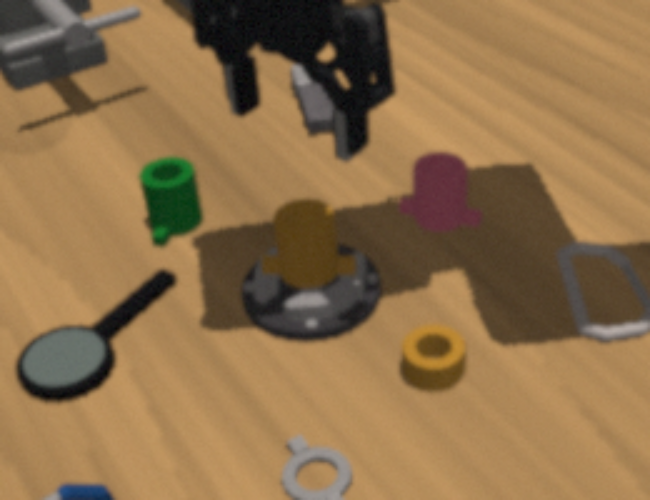

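The open jaws straddle the spacer (crop 305,240) and the pink look-alike (440,190) is clear. Next I'll descend and close.

drive_tool(
  deltas=[-0.06,-0.1,3,0,-0.06,-0.1,6,0,-0.06,-0.1,8,0,-0.06,-0.1,9.2,0,-0.06,-0.1,9.2,0,-0.06,-0.1,9.2,0],
)

```text
t: 3.25
tcp_pos: [0.585, -0.1218, 0.0414]
tool_rot: [0.987, 0.159, 0.001, 0.005]
force: [-0.7, -1.0, -0.2]
finger_gap: 1.002
```

drive_tool(
  deltas=[0,0,0,0,0,0,0,0,0,0,0,0,0,0,0,0,0,0,0,0,0,0,0,0,0,0,0,0,0,0,0,0],
  hand=3.5,
  squeeze=25,
)

```text
t: 4.05
tcp_pos: [0.5857, -0.1221, 0.0425]
tool_rot: [0.987, 0.159, 0.002, 0.005]
force: [-0.2, 0.7, 6.0]
finger_gap: 0.498
```

```bash
python3 d.py .038; python3 -c "
from h import *
snap('scene','s2')
i=cv2.imread('pics/s2.png')[110:270,120:330];cv2.imwrite('pics/s2z.png',cv2.resize(i,None,fx=3,fy=3))"
```

```text
4.05 [ 0.58567367 -0.12207222  0.04246731] [-0.39  0.75  1.64 -0.01  0.74  0.87] 0.49803010851158314 yaw 18.3 tilt [ 0.006 -0.01  -1.   ]
[-0.19 -0.18  0.44]
```

View pics/s2z.png

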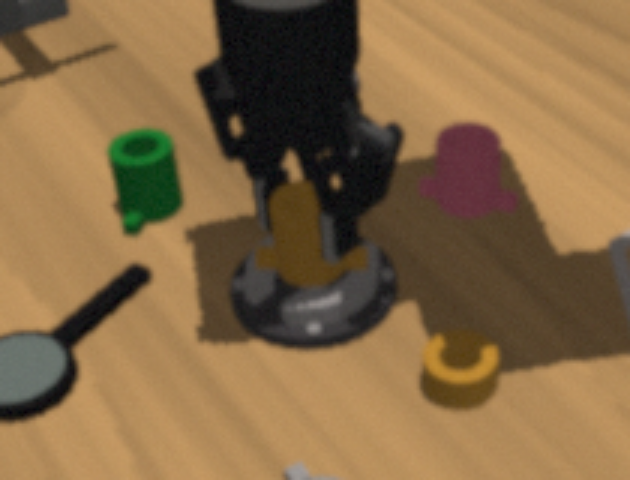

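drive_tool(
  deltas=[0,0,-0.1,-5,0,0,-0.1,-11,0,0,-0.1,-18,0,0,-0.1,-25,0,0,-0.1,-32,0,0,-0.1,-39,0,0,-0.1,-46,0,0,-0.1,-51,0,0,-0.1,-53,0,0,-0.1,-53,0,0,-0.1,-53],
)

```text
t: 5.2
tcp_pos: [0.5852, -0.1219, 0.043]
tool_rot: [0.813, 0.582, -0.001, 0.005]
force: [0.2, 0.8, -2.5]
finger_gap: 0.496
```

```bash
python3 d.py .038; python3 -c "
from h import *
print(manip.sense()['force'],manip.sense()['ft_torque'])
snap('scene','s3')
i=cv2.imread('pics/s3.png')[110:270,120:330];cv2.imwrite('pics/s3z.png',cv2.resize(i,None,fx=3,fy=3))"
```

```text
5.2 [ 0.58521158 -0.1218745   0.0430016 ] [-0.39  0.75  1.64 -0.01  0.74 -0.05] 0.4956870245574883 yaw 71.2 tilt [ 0.005 -0.009 -1.   ]
[ 0.02 -0.21  0.5 ]
[ 0.20550327  0.777603   -2.50105904] [ 0.0111371  -0.00438784 -0.03976054]
```

View pics/s3z.png

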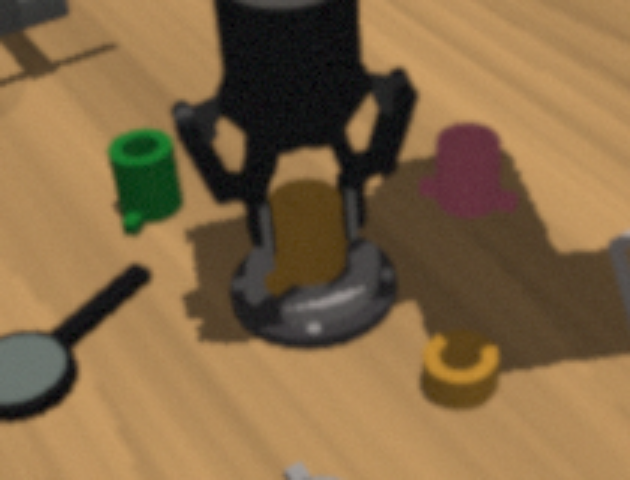

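The gripper turned 53° and the front tab (278,285) is over the left keyway, with the spacer held up by the grip. Now I'll release it.

drive_tool(
  deltas=[0,0,0,0,0,0,0,0,0,0,0,0,0,0,0,0,0,0,0,0,0,0,0,0],
  hand=8.0,
)

```text
t: 5.85
tcp_pos: [0.5854, -0.1219, 0.0432]
tool_rot: [0.813, 0.582, -0.0, 0.005]
force: [-0.7, -0.5, -0.2]
finger_gap: 0.936
```

```bash
python3 d.py .038; python3 -c "
from h import *
snap('scene','s4')
i=cv2.imread('pics/s4.png')[110:270,120:330];cv2.imwrite('pics/s4z.png',cv2.resize(i,None,fx=3,fy=3))"
```

```text
5.85 [ 0.58539195 -0.12193448  0.04320819] [-0.39  0.75  1.64 -0.01  0.74 -0.05] 0.9360646626724172 yaw 71.2 tilt [ 0.006 -0.009 -1.   ]
[ 0.02 -0.23  0.52]
```

View pics/s4z.png

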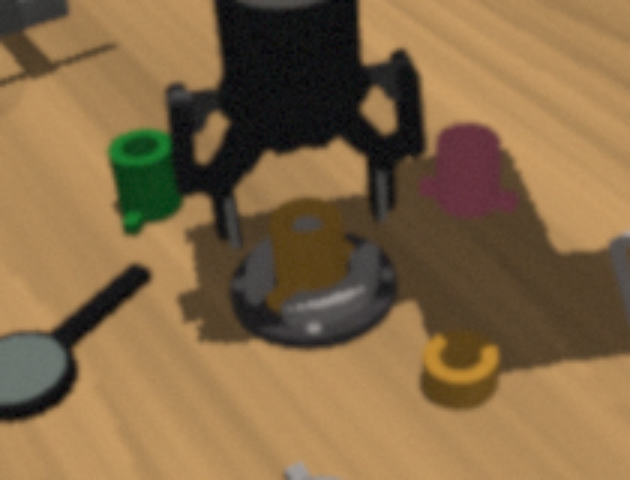

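It appears to have dropped, since the pin top is now visible in the bore at (305,222). I'll retreat and verify.

drive_tool(
  deltas=[0,0,-2,0,0,0,-5,0,0,0,-9,0,0,0,-14,0,0,0,-18,0,0,0,-20,0,0,0,-20,0],
)

```text
t: 6.6
tcp_pos: [0.5864, -0.1208, 0.2473]
tool_rot: [0.813, 0.582, 0.002, 0.009]
force: [0.2, 0.8, 0.1]
finger_gap: 0.941
```

drive_tool(
  deltas=[0,4,0,0,0,8,0,0,0,12,0,0,0,12,0,0,0,12,0,0],
)

```text
t: 7.1
tcp_pos: [0.699, -0.1591, 0.2463]
tool_rot: [0.813, 0.582, 0.0, 0.007]
force: [-0.1, 0.1, -1.5]
finger_gap: 0.934
```

Run:
```python
from meas import *
st=manip.sense();print(st['t'],st['tcp_pos'])
s=snap('top','t5');a=snap('scene','s5')
for nm,S,cs in(('t',s,[(348,200),(148,195)]),('s',a,[(222,193),(366,322)])):
  for u,v in cs:
    yy,xx=np.mgrid[v-22:v+22,u-22:u+22]; f=cv2.cvtColor(S['frame'],cv2.COLOR_RGB2HSV)[yy,xx]; m=(f[...,0]>8)&(f[...,0]<30)&(f[...,1]>165)
    P=bydepth(S,np.c_[xx[m],yy[m]]); P=P[(P[:,2]>0)&(P[:,2]<.12)]; print(nm,u,v,len(P),np.percentile(P[:,2],[80,90,95]).round(4))
b=cv2.imread('pics/t5.png');a=cv2.imread('pics/s5.png')
c=lambda i,x,y,h:cv2.resize(i[y-h:y+h,x-h:x+h],(295,295),interpolation=cv2.INTER_CUBIC)
cv2.imwrite('pics/z5.png',np.vstack([np.hstack([c(b,154,198,36),c(b,345,205,36)]),np.hstack([c(a,362,332,46),c(a,224,196,36)])]))
```

```text
7.1 [ 0.69904733 -0.15911228  0.24634854]
t 348 200 291 [0.0597 0.0603 0.0609]
t 148 195 364 [0.0603 0.061  0.0616]
s 222 193 579 [0.0607 0.0614 0.0619]
s 366 322 1079 [0.0617 0.0623 0.0627]
```

View pics/z5.png

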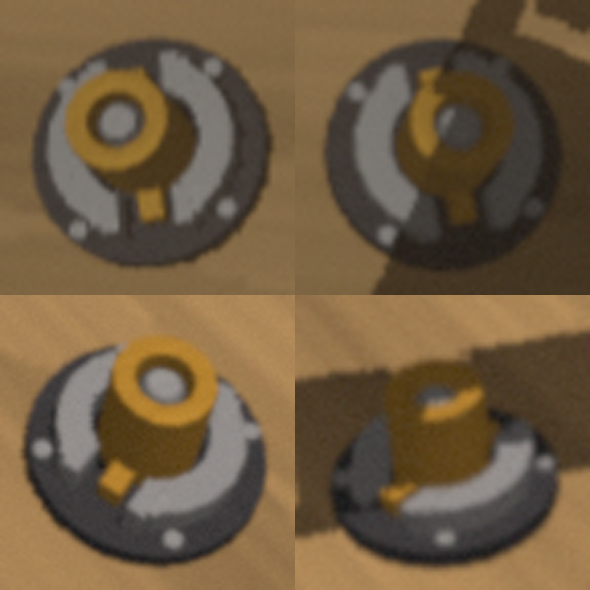

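The turned spacer's top is at z ≈ 0.060, the same as the other one and 14 mm lower than before. Its tabs are down in the keyways, and the other spacer hasn't moved.

```bash
python3 -c "
from station import manip
print(manip.sign_off())"
```

```text
the job is handed in; nothing more can be done
None
```

The high spacer is now fully home: I gripped it across the tube, turned it 53° counter-clockwise seen from above, and let go, and its tabs dropped into the keyways.

- **Height:** the last pictures, from both cameras, put its top at z ≈ 0.060–0.062 m. That is down from about 0.074 m and level with the other spacer.
- **Other spacer:** I never touched it, and it looks unmoved in the before and after pictures.
- **Time and contact:** the work ended at about 7 s. The highest wrist force I read was about 6 N, as the fingers closed. The gripper was open and well clear when I handed the job in.
- **Disagreement:** my first check of the stand's base in the scene camera was off from the top camera, roughly 2–3 mm by eye. The spacer's top ring matched in both views, so I used that.

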